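# Stack the L-shaped board rests alternately on the cutting board

### The job

One L-shaped wooden board rest lies on the cutting board and two more are drying on the sloping steel rack: stack those two on the one on the board, heels up, each with its heel at the opposite end to the heel of the rest below, lying flat on the seat below with its plain end close up to that heel (a gap of no more than about a centimetre) and its sides in line. Do not push the bottom rest out of place, leave the pile standing level and free, and do not disturb the apple, knife, bowl and jar.

Things in the scene. Friction and masses are not known exactly. Their poses are not given: they have to be found in the camera images.
- rest_a_mid (a point): middle of the sole (11 above the underside, 60 from each end) of a loose beech rest, 0.115 kg, L-shaped from the side: sole 120 long (x), 50 wide (y), 22 thick; heel at its +x end 26 long, 50 wide, rising 22 above the sole; seat 94 long. Centre of mass 8 towards the heel. z points out of the seat. Lies on the rack, seat outwards, heel at the upper end of the slope.
- rest_b_mid (a point): middle of the sole (11 above the underside, 60 from each end) of a loose beech rest, 0.115 kg, L-shaped from the side: sole 120 long (x), 50 wide (y), 22 thick; heel at its +x end 26 long, 50 wide, rising 22 above the sole; seat 94 long. Centre of mass 8 towards the heel. z points out of the seat. Lies on the rack, seat outwards, heel at the lower end of the slope.
- rest_c_mid (a point): middle of the sole (11 above the underside, 60 from each end) of a loose beech rest, 0.115 kg, L-shaped from the side: sole 120 long (x), 50 wide (y), 22 thick; heel at its +x end 26 long, 50 wide, rising 22 above the sole; seat 94 long. Centre of mass 8 towards the heel. z points out of the seat. Lies flat on the cutting board, heel up, pointing any way: the bottom rest.
- rest_a_heel (a point): centre of the top face of the heel of that rest, 47 along x and 33 along z from its middle point; same axes
- rest_b_heel (a point): centre of the top face of the heel of that rest, 47 along x and 33 along z from its middle point; same axes
- rest_c_heel (a point): centre of the top face of the heel of that rest, 47 along x and 33 along z from its middle point; same axes
- board: white plastic cutting board 260 (x) by 220 (y) by 12 thick, fixed on the counter; origin under its centre
- rack: fixed steel rack 230 wide (y); flat tray 155 long slopes 25 degrees from level, rising to the rack's +x (away from the robot), its top face 90 above the counter over the origin (under its centre). A ledge 14 high along the lower edge holds the rests, which lie side by side up the slope, about 110 apart, in either order. Rack and board may swap sides.
- apple: a whole green apple 76 across, 68 high; origin at its underside
- knife: a paring knife lying flat, 210 long along y, black handle to -y; origin near the joint of blade and handle, on the counter
- bowl: a white bowl of apple pieces, 140 across, 55 high; origin under its centre
- jar: a glass jar with a steel lid, 80 across, 110 high; origin under its centre
There are look-alikes about, which are no part of the job. Leave any turquoise look-alike of the part that bears rest_a_mid alone. What is shaped like the part that bears rest_b_mid but purple is not meant.

How it is judged:
By the outcome, as a careful person would: the job done as asked, in the order asked, and still so for the second after the job is handed in, with the robot touching nothing.
It also fails if it takes over 56 s, if anything falls off the work surface, if the arm or the gripper's body presses on something with over 40 N, if the wrist force passes 120 N, or if a joint passes its speed limit or range.

### The arm

A 6-joint arm with a two-finger parallel gripper is mounted at the origin on the work surface. World frame = base frame: x ahead of the robot, y to its left, z up, the work surface at z = 0. Lengths are in m, angles in rad, forces in N, time in s.
With the tool pointing down it reaches from about 0.275 to 0.85 m from the base axis. Payload 19 kg.
Tool frame: the origin (TCP) lies between the finger pads; the fingertips stand 22 mm ahead of it and the grasp point (between the pads) lies 3 mm ahead of it; z points along the fingers, y is the line along which they close (so a half turn about z gives the same grasp; the last joint's range is limited). The gripper opens to 85 mm and grips with 20 to 120 N. Pads are 22 mm wide; open, the fingers measure 114 mm over their backs; the gripper's body (76 mm by 85 mm) begins 54 mm behind the grasp point. The pads swing forward as they close: fully open they stand 13 mm farther back than shut.
Start: joints at [-1.341, 0.15, 1.437, -0, 1.554, -0.134], TCP at [0.205, -0.537, 0.253] pointing down, gripper open.
Joint ranges: [-2.8, 2.8], [-0.68, 2.1], [0.12, 2.68], [-1.39, 4.53], [0.16, 2.79], [-2.81, 2.81]. Speed limits (rad/s): [1.89, 1.89, 2.22, 3.01, 3.01, 3.01].

### API

Orientations are given as [roll, pitch, yaw] about the fixed x, y, z axes, in that order (R = Rz(yaw) Ry(pitch) Rx(roll)).
In Python, from plant import * gives the robot as it stands. The module is installed in compiled form; this text tells all that it offers.
- The arm moves only by the tool jog_arm, never from a script. Its argument "series" is a list of rows, each a list of 7 numbers: the shift along the tool's x, y, z as a fraction of full scale, then the turn, a rotation vector about the tool's x, y, z as a fraction of full scale, then the closure, from 0 (fully open) to 1 (shut). A call has exactly 5 rows; each row shifts and turns the commanded pose from where the row before left it, along the tool's axes as they then stand; what a row does not reach is not made up. Full scale, the value 1, is 0.03 m for a shift and 360 degrees for a turn. A row lasts 1/12 s, in which the tool goes at most 41.7 mm and 7.16 degrees, less where a joint would pass 70% of its speed; a pose out of reach is approached as far as the arm can. A call with a number of a shift or a turn outside -1 to 1 is refused whole. A call with a gripper value outside its range is refused whole. The fingers move at their own pace and stop on an object; the grip force is fixed at half the most. Time passes only in rows, so rows that do not move let the fingers close, or fill a call up. It gives the time, the measured TCP pose, the force, the opening and the grip force at its end, in the units of the state.
- observe(): the state, without advancing time (a new reading comes with each control period).
- grab_frame(name): name is "scene" or "top" or "wrist"; returns a dict with "frame" (480x640x3 uint8, red, green, blue), "camera_matrix" (3x3 intrinsics, pixels), "T" (4x4, takes a point from camera to world coordinates). Camera axes: x right, y up, looking along -z (the intrinsics and any distortion apply to the point x, -y, -z); pixel columns grow to the right and rows downward; lengths in m; the calibration is good to about 2 mm. The wrist camera is an equidistant fisheye: a pixel r from the principal point sees the ray r / f radians off the axis. A picture is of the moment at which its call begins. There is no depth.
- sign_off(): hands the job in; it is judged then, once.
The state is a dict: "clock": time; "qpos": joint angles; "qd": joint speeds; "joint_torque": joint torques, N m; "position": TCP position; "eef_rot": TCP orientation; "force": force on the tool from outside, world axes, zero at the start; "wrist_torque": the same for the moment, N m; "gripper_width": opening from 0.0 (shut) to 1.0 (fully open); "grasp_force": force on a finger pad.
Only numpy, scipy, OpenCV 4.12 (cv2) and the standard library are available. Lean on these libraries where they do the work, as an engineer would, in place of code of your own. Each camera call takes 0.05 s, during which the arm holds its last target. There are 200 camera calls.

## Working session

There is one attempt and no reset: what is moved stays moved. The work goes in short steps, Python scripts to look and compute and a tool call to move; the robot and the scene stay as the last step left them, time stands still between calls to the robot, and variables do not carry over. Pictures are saved under pics/ and viewed, at most 12 in all, crops included, and the job is handed in when it is done.

Besides the shell and the picture viewer there is one more tool, called after "Call:" as a command line: name --pt "numbers of a row" for each row, then --argument value for the rest. jog_arm: Moves the arm, as the interface text tells. Its arguments: {"type":"object","properties":{"series":{"type":"array"}},"required":["series"]}

```bash
mkdir -p pics; python3 - <<'E'
from plant import *
import cv2,pickle
o=observe();print({k:o[k] for k in('clock','position','eef_rot','gripper_width')})
for n in('scene','top'):
    f=grab_frame(n);pickle.dump(f,open(n+'.pkl','wb'));cv2.imwrite(f'pics/{n}1.png',f['frame'][:,:,::-1]);print(f['camera_matrix'],f['T'],f.keys())
E
```

```text
{'clock': 0.0, 'position': array([ 0.20453171, -0.53716097,  0.25269529]), 'eef_rot': array([-3.14041193e+00, -1.64114970e-04,  3.63791080e-01]), 'gripper_width': 0.9966896580156128}
[[486.4609542    0.         319.68646796]
 [  0.         486.4609542  233.89072775]
 [  0.           0.           1.        ]] [[-0.22685776 -0.76118313  0.60756547  1.283523  ]
 [ 0.9739259  -0.17603658  0.14310651  0.15413528]
 [-0.00197651  0.62418857  0.78127122  1.04087349]
 [ 0.          0.          0.          1.        ]] dict_keys(['frame', 'camera_matrix', 'T'])
[[522.52140327   0.         319.38922469]
 [  0.         522.52140327 242.27376601]
 [  0.           0.           1.        ]] [[ 0.07064913  0.97463865 -0.21233981  0.34742108]
 [-0.99749304  0.06989183 -0.01108005 -0.00799281]
 [ 0.00404177  0.21259028  0.97713307  1.27918066]
 [ 0.          0.          0.          1.        ]] dict_keys(['frame', 'camera_matrix', 'T'])
```

View pics/scene1.png

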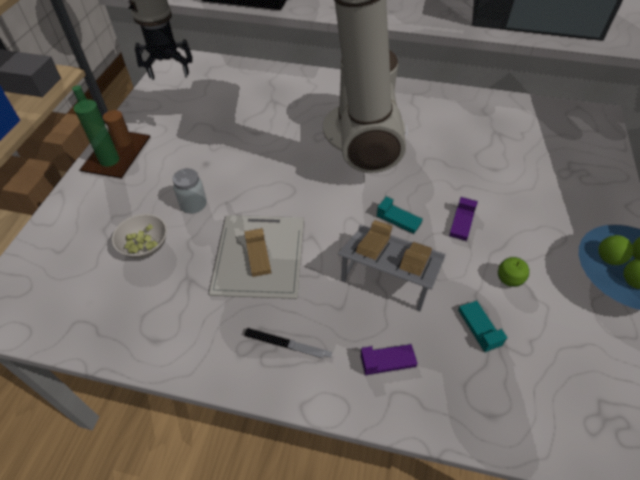

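View pics/top1.png

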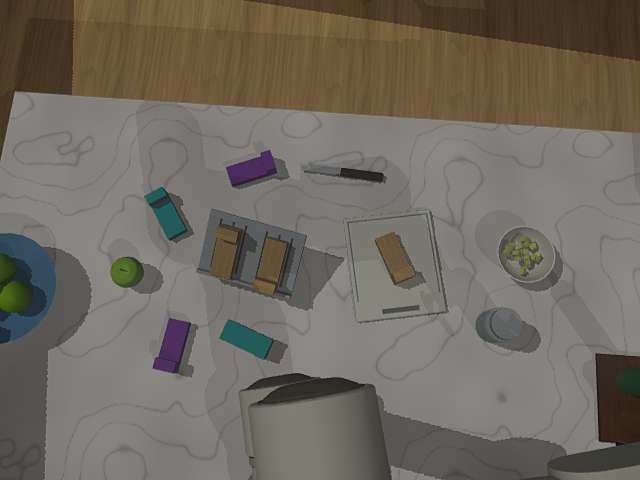

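The scene picture shows the rack at about (393,255) with two beech rests, at (375,240) and (416,258), and the board rest at (258,252), heel towards the robot. The top picture (up is +x, left is +y) shows the same parts.

Candidates in the top picture:
- Beech at (227,250), heel at the upper end: **A**.
- Beech at (272,262), heel at the lower end: **B**.
- Beech on the board at (395,258), heel at about (402,278): **C**.
- Turquoise at (167,213) and (247,338), purple at (251,168) and (172,345): look-alikes, leave alone.

Plan: A goes on C first, since its heel already points away from the robot, then B. I'll check this in a close crop.

```bash
cat >h.py <<'E'
import numpy as np,cv2,pickle
from scipy.spatial.transform import Rotation as R
def ray(f,u,v,fish=False):
    K=f['camera_matrix'];x=(u-K[0,2])/K[0,0];y=(v-K[1,2])/K[1,1]
    if fish:
        r=np.hypot(x,y);s=np.sinc(r/np.pi);d=np.array([x*s,-y*s,-np.cos(r)])
    else: d=np.array([x,-y,-1.])
    T=f['T'];d=T[:3,:3]@d;return T[:3,3],d/np.linalg.norm(d)
def onplane(f,u,v,p0,n=(0,0,1),fish=False):
    o,d=ray(f,u,v,fish);n=np.array(n,float);return o+d*(n@(np.array(p0)-o))/(n@d)
def proj(f,P,fish=False):
    T=f['T'];K=f['camera_matrix'];p=T[:3,:3].T@(np.array(P)-T[:3,3]);p=p*[1,-1,-1]
    if fish:
        q=np.hypot(p[0],p[1]);t=np.arctan2(q,p[2]);x,y=p[0]/q*t,p[1]/q*t
    else: x,y=p[0]/p[2],p[1]/p[2]
    return K[0,0]*x+K[0,2],K[1,1]*y+K[1,2]
def wood(im):
    h=cv2.cvtColor(im,cv2.COLOR_RGB2HSV);return cv2.inRange(h,(8,70,40),(22,255,255))
E
python3 - <<'E'
from h import *
out=[]
for n,(x0,y0,x1,y1) in (('top',(190,195,450,325)),('scene',(200,205,460,335))):
    f=pickle.load(open(n+'.pkl','rb'));im=f['frame'];m=wood(im)
    k=np.zeros_like(m);k[y0:y1,x0:x1]=m[y0:y1,x0:x1]
    for c in cv2.findContours(k,cv2.RETR_EXTERNAL,cv2.CHAIN_APPROX_NONE)[0]:
        if cv2.contourArea(c)>100: print(n,cv2.contourArea(c),cv2.minAreaRect(c),cv2.boxPoints(cv2.minAreaRect(c)).round().tolist())
    out.append(cv2.resize(im[y0:y1,x0:x1],None,fx=3,fy=2.3*130/130,interpolation=3) if 0 else cv2.resize(im[y0:y1,x0:x1],(600,300),interpolation=3))
cv2.imwrite('pics/crop1.png',np.vstack(out)[:,:,::-1])
E
```

```text
top 1169.0 ((270.1576843261719, 265.5884704589844), (23.592857360839844, 55.7808837890625), 15.255118370056152) [[251.0, 289.0], [266.0, 236.0], [289.0, 242.0], [274.0, 296.0]]
top 1004.5 ((394.680419921875, 257.0309143066406), (49.3458251953125, 23.75909996032715), 66.03751373291016) [[374.0, 239.0], [396.0, 230.0], [416.0, 275.0], [394.0, 284.0]]
top 1140.5 ((224.35671997070312, 250.6207733154297), (25.559032440185547, 52.16740798950195), 12.994616508483887) [[206.0, 273.0], [218.0, 222.0], [243.0, 228.0], [231.0, 279.0]]
scene 626.5 ((414.6982727050781, 257.8706970214844), (24.29169464111328, 30.46309471130371), 23.198589324951172) [[398.0, 267.0], [410.0, 239.0], [432.0, 249.0], [420.0, 277.0]]
scene 796.5 ((256.90386962890625, 252.01922607421875), (45.49894714355469, 19.415496826171875), 78.69007110595703) [[243.0, 232.0], [262.0, 228.0], [271.0, 272.0], [252.0, 276.0]]
scene 751.0 ((374.8187561035156, 239.39915466308594), (22.608579635620117, 40.89825439453125), 34.2868766784668) [[354.0, 250.0], [377.0, 216.0], [396.0, 229.0], [373.0, 263.0]]
```

View pics/crop1.png

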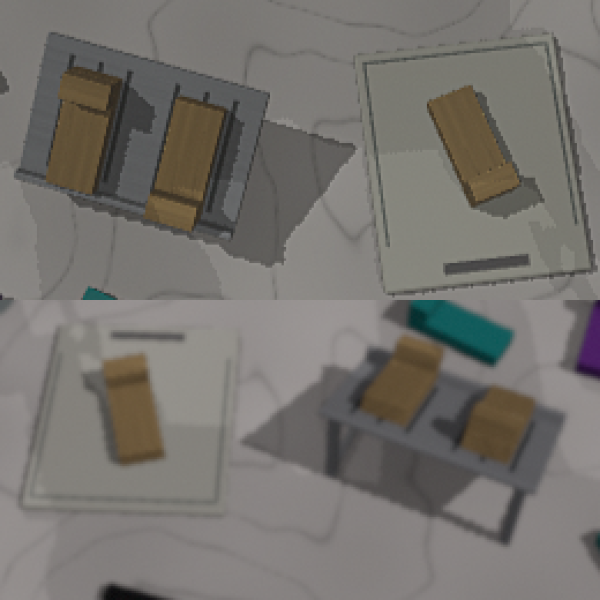

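The crop confirms the choice: A has its heel at the high end, B has its heel at the ledge, and C has its heel towards the robot.

```bash
cat >>h.py <<'E'
def rackframe():
    f=pickle.load(open('top.pkl','rb'));p=lambda X,Y:(190+X/2.3077,195+Y/2.3077)
    a=onplane(f,*p(50,33),(0,0,.1228));b=onplane(f,*p(268,95),(0,0,.1228))
    y=(a-b)/np.linalg.norm(a-b);x=np.array([y[1],-y[0],0]);s=np.radians(25)
    up=x*np.cos(s)+np.array([0,0,np.sin(s)]);n=-x*np.sin(s)+np.array([0,0,np.cos(s)])
    tr=(a+b)/2-up*.0775
    return f,p,tr,up,y,n,np.linalg.norm(a-b)
E
python3 - <<'E'
from h import *
f,p,tr,up,y,n,w=rackframe();print('rack',tr.round(4),'yaw',np.degrees(np.arctan2(-y[0],y[1])),'w',w)
loc=lambda P:(np.array([up@(P-tr),y@(P-tr),n@(P-tr)])*1e3).round(1)
for k,c in dict(A=[(48,182),(95,193),(58,101),(108,108)],B=[(178,95),(224,106),(153,188),(200,196)]).items():
    for q in c: P=onplane(f,*p(*q),tr+.022*n,n);print(k,loc(P),P.round(4))
for q in [(15,175),(232,239)]: print('low',loc(onplane(f,*p(*q),tr,n)))
for q,z in [((428,101),.034),((472,86),.034),((474,180),.034),((510,164),.034),((478,207),.034),((520,186),.034)]: print('C',onplane(f,*p(*q),(0,0,z)).round(4))
from plant import *
g=grab_frame('wrist');pickle.dump(g,open('w0.pkl','wb'));o=observe();Rt=R.from_euler('xyz',o['eef_rot']).as_matrix()
print(g['camera_matrix'],'cam in tool',Rt.T@(g['T'][:3,3]-o['position']),Rt.T@g['T'][:3,:3])
E
```

```text
rack [0.5658 0.1614 0.09  ] yaw -12.144092383030543 w 0.22603484312243347
A [-65.3  76.6  22. ] [0.515  0.2507 0.0824]
A [-62.6  27.7  22. ] [0.5071 0.2024 0.0835]
A [18.6 84.5 22. ] [0.591  0.2424 0.1178]
A [25.8 34.3 22. ] [0.5868 0.192  0.1209]
B [ 57.9 -29.9  22. ] [0.6018 0.1231 0.1345]
B [ 60.  -76.2  22. ] [0.5939 0.0774 0.1353]
B [-40.5 -27.8  22. ] [0.515  0.1439 0.0929]
B [-34.9 -75.2  22. ] [0.51   0.0965 0.0952]
low [-75.9 117.2   0. ]
low [ -76.6 -115.    -0. ]
C [ 0.6366 -0.1299  0.034 ]
C [ 0.6562 -0.1758  0.034 ]
C [ 0.5555 -0.1819  0.034 ]
C [ 0.5751 -0.2189  0.034 ]
C [ 0.5275 -0.1872  0.034 ]
C [ 0.5526 -0.23    0.034 ]
[[371.64829954   0.         319.77032658]
 [  0.         371.64829954 243.5779404 ]
 [  0.           0.           1.        ]] cam in tool [ 0.07977842 -0.00083101 -0.12083265] [[-4.32812587e-04  9.49348565e-01  3.14224625e-01]
 [ 9.99999895e-01  3.63818842e-04  2.78213861e-04]
 [ 1.49801090e-04  3.14224712e-01 -9.49348623e-01]]
```

```bash
cat >>h.py <<'E'
def pose(o=None):
    from plant import observe
    o=observe();return np.array(o['position']),R.from_euler('xyz',o['eef_rot'])
def plan(p1,R1,N,start=None):
    p0,R0=start or pose();w=(R0.inv()*R1).as_rotvec()/N
    S=sum(R.from_rotvec(w*k).as_matrix() for k in range(N));v=np.linalg.solve(S,R0.inv().apply(np.array(p1)-p0))
    print('rows',N,'v',(v/.03).round(3).tolist(),'w',(w/2/np.pi).round(4).tolist(),'mm',(v*N*1e3).round(1),'deg',np.degrees(w*N).round(2))
def frame(x,n):  # tool: z=-n, x along x
    n=np.array(n)/np.linalg.norm(n);x=np.array(x)-n*(n@np.array(x));x/=np.linalg.norm(x)
    return R.from_matrix(np.c_[x,np.cross(-n,x),-n])
E
python3 - <<'E'
from h import *
f,p,tr,up,y,n,w=rackframe()
a=np.radians(4.7);xa=up*np.cos(a)+y*np.sin(a)
mid=tr-.004*up+.057*y+.011*n
print('A mid',mid)
g=mid+.008*xa+.011*n
P=g+.1*n;Q=frame(xa,n);print(P,Q.as_euler('xyz'))
plan(P,Q,30)
E
```

```text
A mid [0.56972588 0.21887214 0.098326  ]
[0.53106731 0.22786146 0.20229574] [ 3.10340268 -0.43476487 -0.12148783]
rows 30 v [0.457, -0.809, 0.126] w [-0.0008, 0.0022, 0.0026] mm [ 410.9 -728.2  113.2] deg [-8.21 23.91 27.82]
```

Call:
jog_arm --pt "0.457 -0.809 0.126 -0.0008 0.0022 0.0026 0" --pt "0.457 -0.809 0.126 -0.0008 0.0022 0.0026 0" --pt "0.457 -0.809 0.126 -0.0008 0.0022 0.0026 0" --pt "0.457 -0.809 0.126 -0.0008 0.0022 0.0026 0" --pt "0.457 -0.809 0.126 -0.0008 0.0022 0.0026 0"

```text
clock: 0.57
position: [0.2305, -0.3989, 0.2346]
eef_rot: [3.12, -0.071, 0.282]
force: [0.4, 0.9, -0.1]
gripper_width: 1.002
grasp_force: 0.0
```

Call:
jog_arm --pt "0.457 -0.809 0.126 -0.0008 0.0022 0.0026 0" --pt "0.457 -0.809 0.126 -0.0008 0.0022 0.0026 0" --pt "0.457 -0.809 0.126 -0.0008 0.0022 0.0026 0" --pt "0.457 -0.809 0.126 -0.0008 0.0022 0.0026 0" --pt "0.457 -0.809 0.126 -0.0008 0.0022 0.0026 0"

```text
clock: 0.98
position: [0.2687, -0.2646, 0.2192]
eef_rot: [3.103, -0.142, 0.202]
force: [0.7, 0.3, -0.2]
gripper_width: 0.999
grasp_force: 0.0
```

Call:
jog_arm --pt "0.457 -0.809 0.126 -0.0008 0.0022 0.0026 0" --pt "0.457 -0.809 0.126 -0.0008 0.0022 0.0026 0" --pt "0.457 -0.809 0.126 -0.0008 0.0022 0.0026 0" --pt "0.457 -0.809 0.126 -0.0008 0.0022 0.0026 0" --pt "0.457 -0.809 0.126 -0.0008 0.0022 0.0026 0"

```text
clock: 1.4
position: [0.3189, -0.1339, 0.2073]
eef_rot: [3.092, -0.216, 0.122]
force: [0.6, 0.3, 0.3]
gripper_width: 1.001
grasp_force: 0.0
```

Call:
jog_arm --pt "0.457 -0.809 0.126 -0.0008 0.0022 0.0026 0" --pt "0.457 -0.809 0.126 -0.0008 0.0022 0.0026 0" --pt "0.457 -0.809 0.126 -0.0008 0.0022 0.0026 0" --pt "0.457 -0.809 0.126 -0.0008 0.0022 0.0026 0" --pt "0.457 -0.809 0.126 -0.0008 0.0022 0.0026 0"

```text
clock: 1.82
position: [0.3804, -0.0074, 0.1995]
eef_rot: [3.087, -0.289, 0.042]
force: [0.2, -0.8, -0.7]
gripper_width: 1.002
grasp_force: 0.0
```

Call:
jog_arm --pt "0.457 -0.809 0.126 -0.0008 0.0022 0.0026 0" --pt "0.457 -0.809 0.126 -0.0008 0.0022 0.0026 0" --pt "0.457 -0.809 0.126 -0.0008 0.0022 0.0026 0" --pt "0.457 -0.809 0.126 -0.0008 0.0022 0.0026 0" --pt "0.457 -0.809 0.126 -0.0008 0.0022 0.0026 0"

```text
clock: 2.23
position: [0.4523, 0.1137, 0.1964]
eef_rot: [3.088, -0.362, -0.039]
force: [0.0, -1.5, 0.3]
gripper_width: 0.998
grasp_force: 0.0
```

Call:
jog_arm --pt "0.457 -0.809 0.126 -0.0008 0.0022 0.0026 0" --pt "0.457 -0.809 0.126 -0.0008 0.0022 0.0026 0" --pt "0.457 -0.809 0.126 -0.0008 0.0022 0.0026 0" --pt "0.457 -0.809 0.126 -0.0008 0.0022 0.0026 0" --pt "0.457 -0.809 0.126 -0.0008 0.0022 0.0026 0"

```text
clock: 2.65
position: [0.534, 0.228, 0.199]
eef_rot: [3.095, -0.435, -0.124]
force: [0.4, -1.0, 0.6]
gripper_width: 1.001
grasp_force: 0.0
```

```bash
python3 - <<'E'
from h import *
from plant import *
g=grab_frame('wrist');pickle.dump(g,open('w1.pkl','wb'))
print(pose()[0],observe()['eef_rot'])
cv2.imwrite('pics/w1.png',g['frame'][:,:,::-1])
E
```

```text
[0.5361315  0.23067254 0.19900888] [ 3.09699402 -0.43654416 -0.12581654]
```

View pics/w1.png

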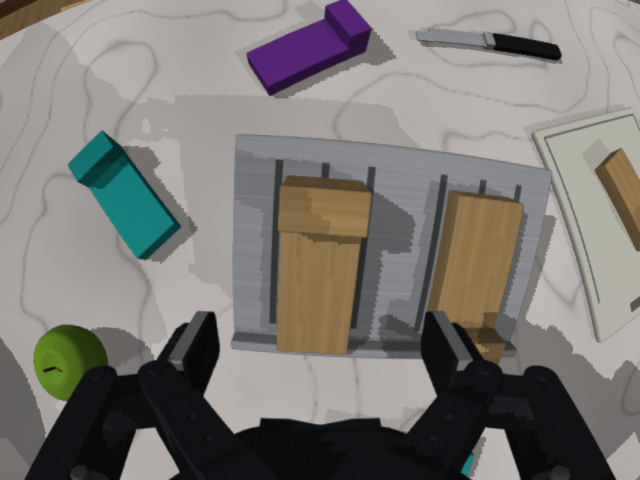

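The wrist view shows A between the fingers. Its heel top has corners near (281,187), (371,190), (278,231) and (368,236), and its seat end runs from (277,353) to (347,353). B's plain end runs from (448,192) to (522,203).

```bash
python3 - <<'E'
from h import *
f,p,tr,up,y,n,w=rackframe();g=pickle.load(open('w1.pkl','rb'))
loc=lambda P:(np.array([up@(P-tr),y@(P-tr),n@(P-tr)])*1e3).round(1)
for q,h in [((281,187),.044),((371,190),.044),((278,231),.044),((368,236),.044),((277,353),.022),((347,353),.022),((448,192),.022),((522,203),.022),((236,135),0),((550,170),0),((232,342),0)]:
    P=onplane(g,*q,tr+h*n,n,True);print(q,loc(P))
P,Q=pose();M=Q.as_matrix();print('tcp',loc(P),'toolx',[(v@M[:,0]).round(3) for v in(up,y,n)],'toolz',[(v@M[:,2]).round(3) for v in(up,y,n)])
E
```

```text
(281, 187) [50.3 82.2 44. ]
(371, 190) [52.4 34.1 44. ]
(278, 231) [25.7 82.5 44. ]
(368, 236) [26.6 32.8 44. ]
(277, 353) [-70.7  82.1  22. ]
(347, 353) [-66.8  32.7  22. ]
(448, 192) [ 52.5 -18.1  22. ]
(522, 203) [ 51.5 -73.6  22. ]
(236, 135) [ 75.1 117.1   0. ]
(550, 170) [  76.  -108.3    0. ]
(232, 342) [-79.8 119.2  -0. ]
tcp [  6.5  61.5 117.2] toolx [np.float64(0.997), np.float64(0.078), np.float64(0.002)] toolz [np.float64(0.002), np.float64(-0.008), np.float64(-1.0)]
```

```bash
python3 - <<'E'
from h import *
f,p,tr,up,y,n,w=rackframe()
a=np.radians(.5);xa=up*np.cos(a)+y*np.sin(a)
P=lambda h:tr-.0007*up+.0576*y+h*n
Q=frame(xa,n)
plan(P(.06),Q,5);plan(P(.024),Q,5,(P(.06),Q))
E
```

```text
rows 5 v [-0.05, 0.021, 0.381] w [0.0003, -0.0001, 0.0022] mm [-7.5  3.2 57.2] deg [ 0.47 -0.11  3.97]
rows 5 v [-0.0, 0.0, 0.24] w [0.0, 0.0, 0.0] mm [-0.  0. 36.] deg [0. 0. 0.]
```

Call:
jog_arm --pt "-0.05 0.021 0.381 0.0003 -0.0001 0.0022 0" --pt "-0.05 0.021 0.381 0.0003 -0.0001 0.0022 0" --pt "-0.05 0.021 0.381 0.0003 -0.0001 0.0022 0" --pt "-0.05 0.021 0.381 0.0003 -0.0001 0.0022 0" --pt "-0.05 0.021 0.381 0.0003 -0.0001 0.0022 0"

```text
clock: 3.12
position: [0.5498, 0.218, 0.1431]
eef_rot: [3.137, -0.433, -0.203]
force: [0.1, -0.1, 0.2]
gripper_width: 1.0
grasp_force: 0.0
```

Call:
jog_arm --pt "0 0 0.24 0 0 0 0" --pt "0 0 0.24 0 0 0 0" --pt "0 0 0.24 0 0 0 0" --pt "0 0 0.24 0 0 0 0" --pt "0 0 0.24 0 0 0 0"

```text
clock: 3.53
position: [0.565, 0.2159, 0.1115]
eef_rot: [3.137, -0.433, -0.2]
force: [0.1, 0.9, 0.2]
gripper_width: 0.998
grasp_force: 0.0
```

```bash
python3 - <<'E'
from h import *
from plant import *
g=grab_frame('wrist');o=observe()
f,p,tr,up,y,n,w=rackframe();P,Q=pose();print([round(1e3*(v@(P-tr)),1) for v in(up,y,n)],o['force'],o['gripper_width'])
cv2.imwrite('pics/w2.png',g['frame'][:,:,::-1])
E
```

```text
[np.float64(-2.8), np.float64(52.7), np.float64(23.3)] [-0.97849389 -0.67692584 -1.69903683] 1.0001876654498743
```

View pics/w2.png

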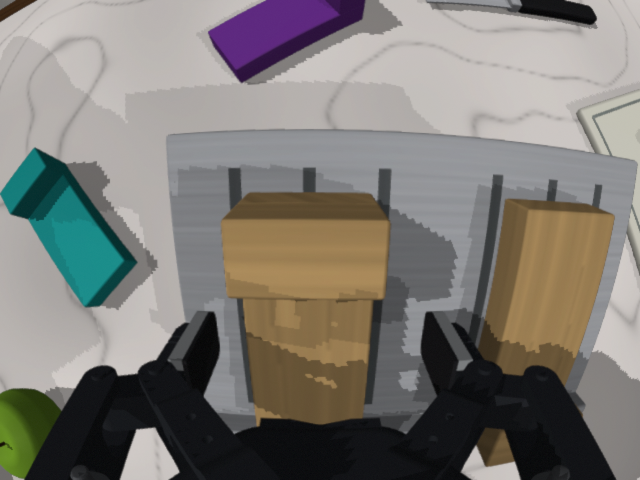

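The open pads straddle A, and the tool sits about 4 mm to the right of A's centre line (seat columns 248 to 372, finger centre 320). I'll correct that and close.

Call:
jog_arm --pt "0.07 -0.15 0 0 0 0 0" --pt "0 0 0 0 0 0 0" --pt "0 0 0 0 0 0 1" --pt "0 0 0 0 0 0 1" --pt "0 0 0 0 0 0 1"

```text
clock: 4.0
position: [0.5673, 0.22, 0.113]
eef_rot: [3.137, -0.433, -0.2]
force: [-0.1, -0.3, 0.5]
gripper_width: 0.603
grasp_force: 0.0
```

Call:
jog_arm --pt "0 0 0 0 0 0 1" --pt "0 0 0 0 0 0 1" --pt "0 0 0 0 0 0 1" --pt "0 0 0 0 0 0 1" --pt "0 0 0 0 0 0 1"

```text
clock: 4.42
position: [0.5672, 0.22, 0.1133]
eef_rot: [3.137, -0.434, -0.2]
force: [-5.3, 0.3, 5.5]
gripper_width: 0.571
grasp_force: 62.6
```

```bash
python3 - <<'E'
from h import *
from plant import *
f,p,tr,up,y,n,w=rackframe();P,Q=pose();o=observe();print([round(1e3*(v@(P-tr)),1) for v in(up,y,n)],o['force'],o['gripper_width'],o['grasp_force'],o['eef_rot'])
E
```

```text
[np.float64(-0.1), np.float64(57.6), np.float64(25.7)] [-5.2940733   0.31421258  5.47786709] 0.5708223145848045 62.62461304664612 [ 3.13722427 -0.43353986 -0.20048819]
```

Call:
jog_arm --pt "0 0 -0.3 0 0 0 1" --pt "0 0 -0.8 0 0 0 1" --pt "0 0 -0.9 0 0 0 1" --pt "0 0 -0.9 0 0 0 1" --pt "0 0 -0.8 0 0 0 1"

```text
clock: 4.83
position: [0.5209, 0.2298, 0.2153]
eef_rot: [3.137, -0.433, -0.2]
force: [0.3, -0.3, -1.0]
gripper_width: 0.567
grasp_force: 64.4
```

Call:
jog_arm --pt "0 0 -0.2 0 0 0 1" --pt "0 0 0 0 0 0 1" --pt "0 0 0 0 0 0 1" --pt "0 0 0 0 0 0 1" --pt "0 0 0 0 0 0 1"

```text
clock: 5.25
position: [0.5192, 0.2299, 0.2173]
eef_rot: [3.135, -0.431, -0.2]
force: [0.5, -0.5, -1.9]
gripper_width: 0.569
grasp_force: 64.5
```

```bash
python3 - <<'E'
from h import *
from plant import *
o=observe();print(o['position'],o['force'],o['gripper_width'],o['grasp_force'])
c=np.cos(.48);s=np.sin(.48)
plan([.457,-.25,.215],frame([c,s,0],[0,0,1]),20)
E
```

```text
[0.51921952 0.22989865 0.21731579] [ 0.45152487 -0.52285553 -1.89291969] 0.568575784678822 64.5041835308075
rows 20 v [-0.206, 0.796, -0.021] w [0.0012, -0.0033, -0.0053] mm [-123.7  477.4  -12.4] deg [  8.74 -23.62 -38.43]
```

Call:
jog_arm --pt "-0.206 0.796 -0.021 0.0012 -0.0033 -0.0053 1" --pt "-0.206 0.796 -0.021 0.0012 -0.0033 -0.0053 1" --pt "-0.206 0.796 -0.021 0.0012 -0.0033 -0.0053 1" --pt "-0.206 0.796 -0.021 0.0012 -0.0033 -0.0053 1" --pt "-0.206 0.796 -0.021 0.0012 -0.0033 -0.0053 1"

```text
clock: 5.67
position: [0.473, 0.115, 0.2109]
eef_rot: [3.109, -0.324, -0.021]
force: [0.4, -0.8, -0.3]
gripper_width: 0.566
grasp_force: 64.4
```

Call:
jog_arm --pt "-0.206 0.796 -0.021 0.0012 -0.0033 -0.0053 1" --pt "-0.206 0.796 -0.021 0.0012 -0.0033 -0.0053 1" --pt "-0.206 0.796 -0.021 0.0012 -0.0033 -0.0053 1" --pt "-0.206 0.796 -0.021 0.0012 -0.0033 -0.0053 1" --pt "-0.206 0.796 -0.021 0.0012 -0.0033 -0.0053 1"

```text
clock: 6.08
position: [0.4468, -0.0057, 0.21]
eef_rot: [3.102, -0.214, 0.147]
force: [0.5, 0.1, -1.5]
gripper_width: 0.57
grasp_force: 64.4
```

Call:
jog_arm --pt "-0.206 0.796 -0.021 0.0012 -0.0033 -0.0053 1" --pt "-0.206 0.796 -0.021 0.0012 -0.0033 -0.0053 1" --pt "-0.206 0.796 -0.021 0.0012 -0.0033 -0.0053 1" --pt "-0.206 0.796 -0.021 0.0012 -0.0033 -0.0053 1" --pt "-0.206 0.796 -0.021 0.0012 -0.0033 -0.0053 1"

```text
clock: 6.5
position: [0.4409, -0.1291, 0.2121]
eef_rot: [3.114, -0.105, 0.311]
force: [0.4, 0.5, -0.3]
gripper_width: 0.57
grasp_force: 64.4
```

Call:
jog_arm --pt "-0.206 0.796 -0.021 0.0012 -0.0033 -0.0053 1" --pt "-0.206 0.796 -0.021 0.0012 -0.0033 -0.0053 1" --pt "-0.206 0.796 -0.021 0.0012 -0.0033 -0.0053 1" --pt "-0.206 0.796 -0.021 0.0012 -0.0033 -0.0053 1" --pt "-0.206 0.796 -0.021 0.0012 -0.0033 -0.0053 1"

```text
clock: 6.92
position: [0.4559, -0.2514, 0.2153]
eef_rot: [-3.14, 0.002, 0.476]
force: [0.2, -0.1, -1.2]
gripper_width: 0.567
grasp_force: 64.4
```

Call:
jog_arm --pt "0 0 0 0 0 0 1" --pt "0 0 0 0 0 0 1" --pt "0 0 0 0 0 0 1" --pt "0 0 0 0 0 0 1" --pt "0 0 0 0 0 0 1"

```text
clock: 7.33
position: [0.4561, -0.2492, 0.2163]
eef_rot: [3.142, -0.0, 0.476]
force: [-0.2, 0.4, -1.2]
gripper_width: 0.566
grasp_force: 64.4
```

```bash
python3 - <<'E'
from h import *
from plant import *
g=grab_frame('wrist');pickle.dump(g,open('w3.pkl','wb'));o=observe();print(o['position'],o['eef_rot'],o['gripper_width'])
cv2.imwrite('pics/w3.png',g['frame'][:,:,::-1])
E
```

```text
[ 0.45609983 -0.24923286  0.21641101] [ 3.14135461e+00 -2.08024294e-04  4.75805033e-01] 0.5698606400617987
```

View pics/w3.png

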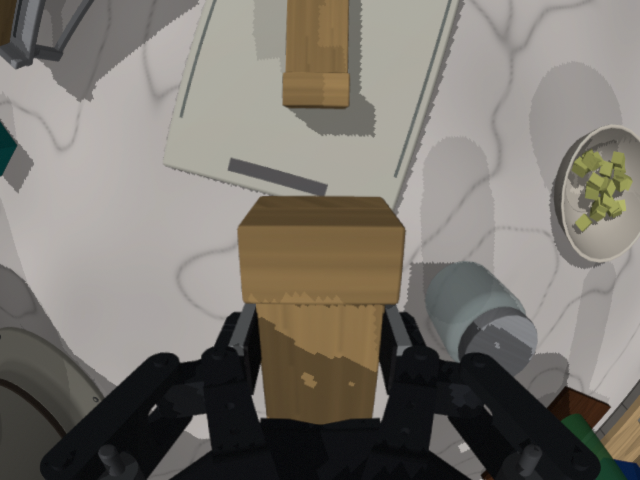

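C sits ahead on the board, with its heel top at about (284..349, 72..97) and its lower face down to row 107. A is held square, its heel top spanning roughly (239,228) to (405,228) and (243,303) to (401,303).

```bash
python3 - <<'E'
from h import *
g=pickle.load(open('w3.pkl','rb'));im=g['frame'];m=wood(im)
for r in (5,30,55,65,70,75,80,85,90,95,100,104,106,108): 
    c=np.flatnonzero(m[r,270:365]);print(r,(c.min()+270,c.max()+270) if len(c) else None,end=' ')
print()
G=im.astype(int).sum(2)
print('col300',G[64:114,300].tolist());print('col335',G[64:114,335].tolist())
P,Q=pose()
print('A heel rows',[(r,np.flatnonzero(m[r,200:440])[[0,-1]]+200) for r in(200,215,225,230,240,260,280,295,300,310,400)])
print('col320',G[190:312,320].tolist())
E
```

```text
5 (np.int64(287), np.int64(348)) 30 (np.int64(287), np.int64(348)) 55 (np.int64(286), np.int64(347)) 65 (np.int64(286), np.int64(347)) 70 (np.int64(286), np.int64(347)) 75 (np.int64(283), np.int64(349)) 80 (np.int64(283), np.int64(349)) 85 (np.int64(283), np.int64(349)) 90 (np.int64(283), np.int64(349)) 95 (np.int64(283), np.int64(348)) 100 (np.int64(283), np.int64(348)) 104 (np.int64(283), np.int64(348)) 106 (np.int64(286), np.int64(347)) 108 (np.int64(334), np.int64(344)) 
col300 [298, 299, 298, 295, 296, 297, 297, 301, 318, 315, 314, 311, 309, 309, 314, 320, 325, 325, 324, 324, 323, 320, 313, 305, 301, 293, 292, 295, 297, 301, 304, 299, 292, 289, 286, 287, 283, 282, 278, 277, 249, 177, 138, 166, 256, 314, 320, 315, 318, 318]
col335 [288, 289, 290, 288, 288, 288, 288, 275, 259, 320, 346, 350, 349, 344, 348, 352, 356, 359, 356, 360, 359, 361, 359, 352, 342, 333, 327, 327, 331, 334, 338, 334, 329, 320, 320, 321, 323, 319, 317, 318, 303, 258, 195, 156, 186, 278, 313, 315, 318, 318]
A heel rows [(200, array([258, 383])), (215, array([247, 394])), (225, array([239, 402])), (230, array([238, 404])), (240, array([238, 403])), (260, array([240, 402])), (280, array([241, 400])), (295, array([242, 398])), (300, array([243, 397])), (310, array([256, 384])), (400, array([266, 373]))]
col320 [240, 243, 241, 243, 242, 235, 215, 205, 198, 196, 189, 187, 186, 185, 185, 187, 196, 211, 214, 205, 198, 194, 194, 196, 203, 200, 198, 194, 196, 192, 191, 193, 192, 195, 195, 220, 255, 282, 290, 285, 285, 285, 282, 279, 283, 282, 281, 281, 281, 280, 283, 282, 284, 283, 286, 283, 286, 285, 286, 289, 291, 291, 297, 297, 303, 300, 302, 298, 297, 294, 292, 290, 288, 288, 289, 286, 285, 288, 292, 294, 303, 303, 305, 311, 314, 314, 315, 320, 317, 319, 317, 315, 316, 317, 315, 317, 316, 317, 317, 312, 311, 306, 304, 304, 301, 302, 303, 317, 322, 338, 340, 342, 329, 299, 290, 309, 324, 329, 326, 326, 327, 325]
```

```bash
python3 - <<'E'
from h import *
g=pickle.load(open('w3.pkl','rb'))
P,Q=np.array([.4561,-.24923,.21641]),R.from_euler('xyz',[3.14135,-.0002,.4758])
ez=(0,0,1)
t=lambda p:(Q.inv().apply(p-P)*1e3).round(1)
for q,z in [((282.5,72),.056),((349.7,72),.056),((282.5,104.5),.056),((349,105.5),.056),((286.5,5),.034),((348.7,5),.034),((285.7,68),.034),((347.7,68),.034)]:
    p=onplane(g,*q,(0,0,z),ez,True);print('C',t(p),p.round(4))
for z in (.21,.22,.225,.23,.235):
    print(z,[t(onplane(g,*q,(0,0,z),ez,True)).tolist() for q in((238,226.5),(404.5,226.5),(243,300),(397.5,300))])
for z in (.19,.20,.205,.21):print(z,[t(onplane(g,*q,(0,0,z),ez,True)).tolist() for q in((266,400),(373.5,400))])
E
```

```text
C [120.5 -28.5 160.4] [ 0.5502 -0.1687  0.056 ]
C [120.3  21.2 160.4] [ 0.5728 -0.2129  0.056 ]
C [ 95.6 -28.7 160.4] [ 0.528 -0.18   0.056]
C [ 94.6  20.7 160.4] [ 0.5498 -0.2243  0.056 ]
C [181.7 -27.7 182.4] [ 0.605  -0.1414  0.034 ]
C [181.5  22.3 182.5] [ 0.6277 -0.186   0.034 ]
C [127.  -28.1 182.4] [ 0.5561 -0.1661  0.034 ]
C [126.8  21.3 182.4] [ 0.5786 -0.2101  0.034 ]
0.21 [[44.2, -30.5, 6.4], [44.2, 29.7, 6.4], [14.6, -30.8, 6.4], [14.6, 29.2, 6.4]]
0.22 [[47.0, -28.2, -3.6], [47.0, 27.3, -3.6], [19.8, -28.5, -3.6], [19.7, 26.9, -3.6]]
0.225 [[48.4, -27.0, -8.6], [48.4, 26.1, -8.6], [22.3, -27.3, -8.6], [22.3, 25.7, -8.6]]
0.23 [[49.8, -25.9, -13.6], [49.8, 24.9, -13.6], [24.9, -26.1, -13.6], [24.8, 24.5, -13.6]]
0.235 [[51.2, -24.7, -18.6], [51.2, 23.7, -18.6], [27.5, -25.0, -18.6], [27.4, 23.3, -18.6]]
0.19 [[-55.5, -29.3, 26.4], [-55.5, 27.2, 26.4]]
0.2 [[-46.3, -27.4, 16.4], [-46.3, 25.3, 16.4]]
0.205 [[-41.7, -26.4, 11.4], [-41.7, 24.3, 11.4]]
0.21 [[-37.1, -25.5, 6.4], [-37.1, 23.4, 6.4]]
```

Call:
jog_arm --pt "0.646 -0.006 0.404 0 0 0 1" --pt "0.646 -0.006 0.404 0 0 0 1" --pt "0.646 -0.006 0.404 0 0 0 1" --pt "0.646 -0.006 0.404 0 0 0 1" --pt "0.646 -0.006 0.404 0 0 0 1"

```text
clock: 7.8
position: [0.5427, -0.2037, 0.1555]
eef_rot: [3.141, -0.0, 0.476]
force: [-0.4, 0.2, -1.8]
gripper_width: 0.574
grasp_force: 64.5
```

Call:
jog_arm --pt "0.646 -0.006 0.404 0 0 0 1" --pt "0.646 -0.006 0.404 0 0 0 1" --pt "0.646 -0.006 0.404 0 0 0 1" --pt "0.646 -0.006 0.404 0 0 0 1" --pt "0.646 -0.006 0.404 0 0 0.0014 1"

```text
clock: 8.22
position: [0.6284, -0.1585, 0.0948]
eef_rot: [3.141, -0.0, 0.467]
force: [-0.8, -0.0, -0.7]
gripper_width: 0.569
grasp_force: 64.4
```

Call:
jog_arm --pt "0 0 0 0 0 0 1" --pt "0 0 0 0 0 0 1" --pt "0 0 0 0 0 0 1" --pt "0 0 0 0 0 0 1" --pt "0 0 0 0 0 0 1"

```text
clock: 8.63
position: [0.6275, -0.16, 0.0961]
eef_rot: [3.141, -0.001, 0.466]
force: [0.1, 0.2, -1.5]
gripper_width: 0.572
grasp_force: 64.4
```

```bash
python3 - <<'E'
from h import *
from plant import *
o=observe();P,Q=np.array([.4561,-.24923,.21641]),R.from_euler('xyz',[3.14135,-.0002,.4758])
print((Q.inv().apply(o['position']-P)*1e3).round(1),o['position'],o['eef_rot'],o['force'])
for n in('scene','wrist'):
    f=grab_frame(n);pickle.dump(f,open(n+'4.pkl','wb'))
    if n=='scene':a=cv2.resize(f['frame'][180:310,180:380],(800,520),interpolation=3)
cv2.imwrite('pics/s4.png',a[:,:,::-1])
E
```

```text
[193.2  -0.9 120.4] [ 0.62746179 -0.15996355  0.09606434] [ 3.14057374e+00 -7.75179947e-04  4.66100853e-01] [ 0.13974484  0.16937929 -1.50580686]
```

View pics/s4.png

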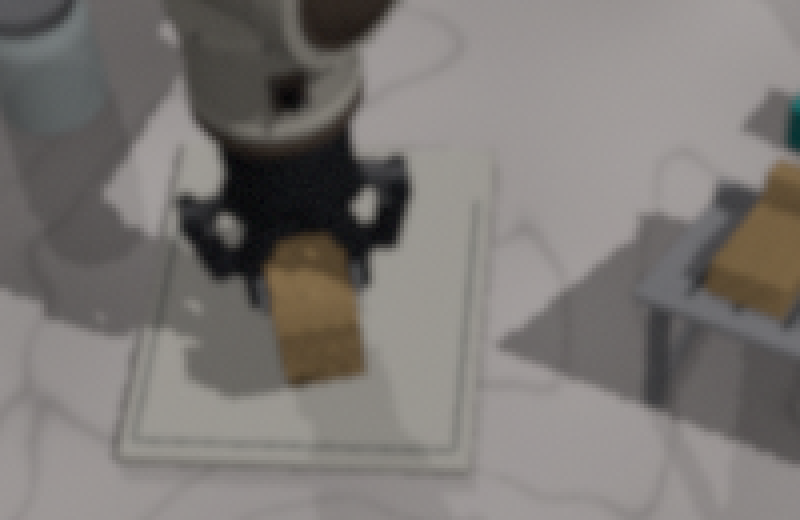

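A is held level above C with its heel away from the robot, as wanted. Now I'll lower it.

Call:
jog_arm --pt "0 -0.03 0.2 0 0 0 1" --pt "0 0 0.2 0 0 0 1" --pt "0 0 0.2 0 0 0 1" --pt "0 0 0.2 0 0 0 1" --pt "0 0 0.15 0 0 0 1"

```text
clock: 9.15
position: [0.6269, -0.1586, 0.0654]
eef_rot: [-3.141, 0.001, 0.467]
force: [0.6, -0.5, -1.0]
gripper_width: 0.571
grasp_force: 64.4
```

Call:
jog_arm --pt "0 0 0.03 0 0 0 1" --pt "0 0 0.02 0 0 0 1" --pt "0 0 0.02 0 0 0 1" --pt "0 0 0 0 0 0 1" --pt "0 0 0 0 0 0 1"

```text
clock: 9.57
position: [0.6274, -0.1588, 0.0648]
eef_rot: [3.141, -0.0, 0.467]
force: [-0.2, 0.1, -1.0]
gripper_width: 0.565
grasp_force: 64.4
```

Call:
jog_arm --pt "0 0 0.03 0 0 0 1" --pt "0 0 0.03 0 0 0 1" --pt "0 0 0 0 0 0 1" --pt "0 0 0 0 0 0 1" --pt "0 0 0 0 0 0 1"

```text
clock: 9.98
position: [0.6273, -0.1587, 0.0628]
eef_rot: [3.141, -0.0, 0.467]
force: [-0.0, 0.5, -0.6]
gripper_width: 0.565
grasp_force: 64.4
```

Call:
jog_arm --pt "0 0 0.03 0 0 0 1" --pt "0 0 0 0 0 0 1" --pt "0 0 0 0 0 0 1" --pt "0 0 0 0 0 0 1" --pt "0 0 0 0 0 0 1"

```text
clock: 10.4
position: [0.6273, -0.1587, 0.0619]
eef_rot: [3.142, -0.0, 0.467]
force: [0.9, -0.1, -1.3]
gripper_width: 0.571
grasp_force: 64.4
```

Call:
jog_arm --pt "0 0 0.03 0 0 0 1" --pt "0 0 0 0 0 0 1" --pt "0 0 0 0 0 0 1" --pt "0 0 0 0 0 0 1" --pt "0 0 0 0 0 0 1"

```text
clock: 10.82
position: [0.6275, -0.1587, 0.0612]
eef_rot: [3.141, -0.0, 0.467]
force: [1.8, 1.1, 3.4]
gripper_width: 0.567
grasp_force: 65.0
```

Call:
jog_arm --pt "0 0 0.03 0 0 0 1" --pt "0 0 0 0 0 0 1" --pt "0 0 0 0 0 0 1" --pt "0 0 0 0 0 0 1" --pt "0 0 0 0 0 0 1"

```text
clock: 11.23
position: [0.6275, -0.1587, 0.0607]
eef_rot: [3.141, -0.001, 0.467]
force: [-0.0, 2.8, 10.2]
gripper_width: 0.569
grasp_force: 65.7
```

Contact came at the expected height, so I'll release and lift.

Call:
jog_arm --pt "0 0 -0.02 0 0 0 0" --pt "0 0 0 0 0 0 0" --pt "0 0 0 0 0 0 0" --pt "0 0 0 0 0 0 0" --pt "0 0 0 0 0 0 0"

```text
clock: 11.65
position: [0.6272, -0.1587, 0.0605]
eef_rot: [-3.142, 0.0, 0.467]
force: [0.6, 0.1, 0.2]
gripper_width: 1.005
grasp_force: 0.0
```

Call:
jog_arm --pt "0 0 0 0 0 0 0" --pt "0 0 -0.3 0 0 0 0" --pt "0 0 -0.8 0 0 0 0" --pt "0 0 -0.9 0 0 0 0" --pt "0 0 -0.9 0 0 0 0"

```text
clock: 12.07
position: [0.627, -0.1586, 0.1492]
eef_rot: [-3.141, 0.0, 0.467]
force: [0.7, 0.2, 0.0]
gripper_width: 1.003
grasp_force: 0.0
```

Call:
jog_arm --pt "0 0 -0.8 0 0 0 0" --pt "0 0 -0.5 0 0 0 0" --pt "0 0 0 0 0 0 0" --pt "0 0 0 0 0 0 0" --pt "0 0 0 0 0 0 0"

```text
clock: 12.48
position: [0.627, -0.1586, 0.1861]
eef_rot: [-3.141, 0.001, 0.467]
force: [-0.9, -0.4, -0.8]
gripper_width: 0.998
grasp_force: 0.0
```

```bash
python3 - <<'E'
from h import *
from plant import *
g=grab_frame('wrist');pickle.dump(g,open('w5.pkl','wb'));o=observe();print(o['position'],o['eef_rot'],o['gripper_width'])
cv2.imwrite('pics/w5.png',g['frame'][:,:,::-1])
E
```

```text
[ 0.62687773 -0.1585857   0.18565726] [-3.14055003e+00  1.01191794e-03  4.66577009e-01] 0.9975164524290018
```

View pics/w5.png

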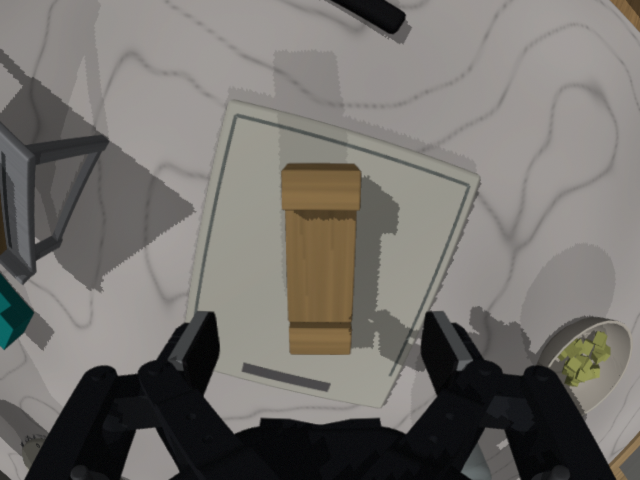

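A lies flat in line on C, with its heel top at (282..360, 172..210) and a thin gap to C's heel at row 322. I'll measure this for B's placing and plan the move to B.

```bash
python3 - <<'E'
from h import *
g=pickle.load(open('w5.pkl','rb'));im=g['frame'];m=wood(im);G=im.astype(int).sum(2)
P,Q=pose();t=lambda p:(Q.inv().apply(p-P)*1e3).round(1)
for r in(180,190,200,207,220,250,280,315,332,340,350):
    c=np.flatnonzero(m[r,230:400])+230;z=.078 if r<210 else .056
    a,b=[onplane(g,c[k]+(.5 if k else -.5),r,(0,0,z),fish=True) for k in(0,-1)]
    print(r,c[0],c[-1],t(a)[:2],t(b)[:2],'ctr',t((a+b)/2)[:2])
print(G[160:220,320].tolist());print(G[312:362,320].tolist())
f,p,tr,up,y,n,w=rackframe()
g=pickle.load(open('w1.pkl','rb'));m=wood(g['frame'])
loc=lambda P:(np.array([up@(P-tr),y@(P-tr),n@(P-tr)])*1e3).round(1)
for r in(210,240,270,300):
    c=np.flatnonzero(m[r,400:540])+400
    print('B',r,c[0],c[-1],loc(onplane(g,c[0]-.5,r,tr+.022*n,n,True)),loc(onplane(g,c[-1]+.5,r,tr+.022*n,n,True)))
T=tr+.001*up-.049*y+.125*n;Qb=frame(up,n);print(T);plan(T,Qb,16)
E
```

```text
180 282 360 [ 45.9 -24.6] [45.9 24.5] ctr [45.9 -0.1]
190 282 360 [ 39.5 -24.8] [39.5 24.7] ctr [39.5 -0.1]
200 282 360 [ 33.1 -24.9] [33.1 24.8] ctr [33.1 -0. ]
207 282 359 [ 28.6 -25. ] [28.6 24.3] ctr [28.6 -0.4]
220 286 355 [ 14.3 -24.8] [14.3 24.2] ctr [14.3 -0.3]
250 286 354 [ -7.9 -25.4] [-8.  24.1] ctr [-8.  -0.7]
280 287 353 [-31.5 -25.5] [-31.5  24.1] ctr [-31.5  -0.7]
315 288 351 [-61.2 -25.8] [-61.2  23.6] ctr [-61.2  -1.1]
332 289 351 [-76.8 -25.6] [-76.8  24.2] ctr [-76.8  -0.7]
340 289 350 [-84.4 -25.9] [-84.4  23.7] ctr [-84.4  -1.1]
350 290 349 [-94.2 -25.5] [-94.2  23.3] ctr [-94.2  -1.1]
[401, 397, 348, 234, 173, 167, 170, 171, 166, 181, 224, 268, 277, 279, 277, 275, 279, 279, 279, 280, 283, 286, 287, 294, 296, 291, 289, 284, 283, 281, 287, 295, 300, 306, 313, 314, 312, 311, 309, 313, 310, 311, 306, 300, 299, 301, 303, 303, 289, 250, 197, 185, 181, 183, 179, 178, 182, 184, 205, 246]
[276, 276, 273, 273, 273, 273, 275, 277, 273, 251, 190, 174, 175, 180, 181, 187, 251, 284, 301, 303, 302, 302, 307, 313, 317, 317, 315, 314, 307, 302, 290, 284, 287, 291, 297, 294, 285, 282, 280, 280, 277, 279, 306, 433, 448, 450, 452, 450, 450, 449]
B 210 446 522 [ 41.  -18.3  22. ] [ 46.8 -75.1  22. ]
B 240 441 516 [ 21.2 -18.4  22. ] [ 25.7 -75.4  22. ]
B 270 435 509 [  0.5 -18.1  22. ] [  3.6 -75.5  22. ]
B 300 429 501 [-21.5 -18.2  22. ] [-19.8 -75.5  22. ]
[0.50475636 0.1244263  0.20375818]
rows 16 v [-0.155, -0.631, -0.087] w [-0.0015, 0.0042, 0.0066] mm [ -74.2 -302.7  -41.6] deg [-8.52 24.1  38.24]
```

```bash
python3 - <<'E'
from h import *
f,p,tr,up,y,n,w=rackframe()
T=tr-.016*up-.0504*y+.11*n;print(T);plan(T,frame(up,n),15)
E
```

```text
[0.49559681 0.12496526 0.18297905]
rows 15 v [-0.193, -0.679, -0.051] w [-0.0016, 0.0045, 0.0071] mm [ -87.  -305.7  -22.8] deg [-8.52 24.1  38.24]
```

Call:
jog_arm --pt "-0.193 -0.679 -0.051 -0.0016 0.0045 0.0071 0" --pt "-0.193 -0.679 -0.051 -0.0016 0.0045 0.0071 0" --pt "-0.193 -0.679 -0.051 -0.0016 0.0045 0.0071 0" --pt "-0.193 -0.679 -0.051 -0.0016 0.0045 0.0071 0" --pt "-0.193 -0.679 -0.051 -0.0016 0.0045 0.0071 0"

```text
clock: 12.95
position: [0.5615, -0.0742, 0.1899]
eef_rot: [3.108, -0.146, 0.243]
force: [0.4, -0.2, 0.3]
gripper_width: 1.002
grasp_force: 0.0
```

Call:
jog_arm --pt "-0.193 -0.679 -0.051 -0.0016 0.0045 0.0071 0" --pt "-0.193 -0.679 -0.051 -0.0016 0.0045 0.0071 0" --pt "-0.193 -0.679 -0.051 -0.0016 0.0045 0.0071 0" --pt "-0.193 -0.679 -0.051 -0.0016 0.0045 0.0071 0" --pt "-0.193 -0.679 -0.051 -0.0016 0.0045 0.0071 0"

```text
clock: 13.37
position: [0.5171, 0.0219, 0.1879]
eef_rot: [3.107, -0.296, 0.02]
force: [0.1, -0.1, -0.1]
gripper_width: 0.997
grasp_force: 0.0
```

Call:
jog_arm --pt "-0.193 -0.679 -0.051 -0.0016 0.0045 0.0071 0" --pt "-0.193 -0.679 -0.051 -0.0016 0.0045 0.0071 0" --pt "-0.193 -0.679 -0.051 -0.0016 0.0045 0.0071 0" --pt "-0.193 -0.679 -0.051 -0.0016 0.0045 0.0071 0" --pt "-0.193 -0.679 -0.051 -0.0016 0.0045 0.0071 0"

```text
clock: 13.78
position: [0.4956, 0.1256, 0.1828]
eef_rot: [-3.141, -0.442, -0.216]
force: [0.2, -0.7, -0.6]
gripper_width: 0.999
grasp_force: 0.0
```

Call:
jog_arm --pt "0 0 0 0 0 0 0" --pt "0 0 0 0 0 0 0" --pt "0 0 0 0 0 0 0" --pt "0 0 0 0 0 0 0" --pt "0 0 0 0 0 0 0"

```text
clock: 14.2
position: [0.4966, 0.1239, 0.1834]
eef_rot: [3.141, -0.441, -0.214]
force: [-0.5, -0.4, 0.1]
gripper_width: 1.003
grasp_force: 0.0
```

```bash
python3 - <<'E'
from h import *
from plant import *
g=grab_frame('wrist');pickle.dump(g,open('w6.pkl','wb'));cv2.imwrite('pics/w6.png',g['frame'][:,:,::-1])
f,p,tr,up,y,n,w=rackframe();P,Q=pose()
loc=lambda P:(np.array([up@(P-tr),y@(P-tr),n@(P-tr)])*1e3).round(1)
print('tcp',loc(P),np.degrees([np.arctan2(y@Q.as_matrix()[:,0],up@Q.as_matrix()[:,0])]))
m=wood(g['frame']);k=cv2.morphologyEx(m,cv2.MORPH_OPEN,np.ones((5,5)))
for c in cv2.findContours(k,cv2.RETR_EXTERNAL,cv2.CHAIN_APPROX_NONE)[0]:
    if cv2.contourArea(c)>800: print(cv2.boundingRect(c))
for r in range(170,380,15):
    c=np.flatnonzero(m[r,230:420])+230
    if len(c)>20: print(r,c[0],c[-1],loc(onplane(g,c[0]-.5,r,tr+.022*n,n,True)),loc(onplane(g,c[-1]+.5,r,tr+.022*n,n,True)))
E
```

```text
tcp [-14.7 -51.2 109.9] [-0.13588266]
(275, 148, 88, 207)
(519, 51, 116, 158)
(0, 0, 71, 40)
170 275 362 [ 40.1 -25.8  22. ] [ 40.  -75.7  22. ]
185 276 362 [ 31.5 -26.1  22. ] [ 31.3 -75.8  22. ]
200 277 362 [ 22.7 -26.4  22. ] [ 22.5 -76.   22. ]
215 277 361 [ 13.8 -26.2  22. ] [ 13.6 -75.7  22. ]
230 278 361 [  4.7 -26.4  22. ] [  4.5 -75.9  22. ]
245 278 360 [ -4.6 -26.1  22. ] [ -4.8 -75.6  22. ]
260 279 360 [-14.2 -26.3  22. ] [-14.3 -75.9  22. ]
275 279 359 [-24.  -25.9  22. ] [-24.2 -75.7  22. ]
290 280 359 [-34.2 -26.1  22. ] [-34.4 -76.   22. ]
305 281 359 [-44.8 -26.2  22. ] [-45.  -76.5  22. ]
320 278 362 [-55.8 -23.8  22. ] [-56.1 -78.9  22. ]
335 279 361 [-67.4 -23.8  22. ] [-67.6 -78.8  22. ]
350 280 360 [-79.6 -23.8  22. ] [-79.8 -78.7  22. ]
```

View pics/w6.png

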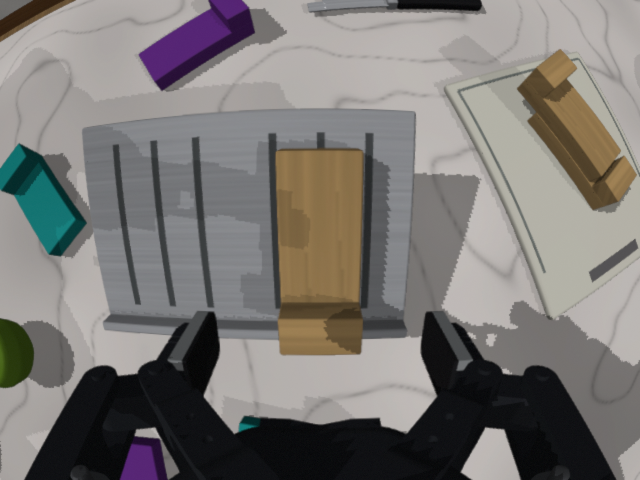

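B is centred between the fingers and square, with its plain end at row 148. The pile sits on the board at (578,130). I'll go straight down and grip.

Call:
jog_arm --pt "0 0 0.7 0 0 0 0" --pt "0 0 0.7 0 0 0 0" --pt "0 0 0.6 0 0 0 0" --pt "0 0 0.5 0 0 0 0" --pt "0 0 0.3 0 0 0 0"

```text
clock: 14.67
position: [0.5316, 0.1162, 0.1059]
eef_rot: [3.14, -0.44, -0.214]
force: [-0.0, -0.1, -0.1]
gripper_width: 0.999
grasp_force: 0.0
```

Call:
jog_arm --pt "0 0 0.03 0 0 0 0" --pt "0 0 0 0 0 0 0" --pt "0 0 0 0 0 0 1" --pt "0 0 0 0 0 0 1" --pt "0 0 0 0 0 0 1"

```text
clock: 15.08
position: [0.532, 0.1171, 0.1077]
eef_rot: [3.141, -0.443, -0.214]
force: [-1.0, -1.1, 0.9]
gripper_width: 0.607
grasp_force: 1.6
```

Call:
jog_arm --pt "0 0 0 0 0 0 1" --pt "0 0 0 0 0 0 1" --pt "0 0 0 0 0 0 1" --pt "0 0 0 0 0 0 1" --pt "0 0 0 0 0 0 1"

```text
clock: 15.5
position: [0.5319, 0.1172, 0.1079]
eef_rot: [3.141, -0.443, -0.214]
force: [-8.8, 0.1, 10.5]
gripper_width: 0.571
grasp_force: 60.5
```

Call:
jog_arm --pt "0 0 -0.3 0 0 0 1" --pt "0 0 -0.8 0 0 0 1" --pt "0 0 -0.9 0 0 0 1" --pt "0 0 -0.9 0 0 0 1" --pt "0 0 -0.8 0 0 0 1"

```text
clock: 15.92
position: [0.4846, 0.1274, 0.2091]
eef_rot: [3.141, -0.442, -0.214]
force: [0.6, 1.1, -0.8]
gripper_width: 0.567
grasp_force: 64.9
```

Call:
jog_arm --pt "0 0 -0.2 0 0 0 1" --pt "0 0 0 0 0 0 1" --pt "0 0 0 0 0 0 1" --pt "0 0 0 0 0 0 1" --pt "0 0 0 0 0 0 1"

```text
clock: 16.33
position: [0.4829, 0.1275, 0.211]
eef_rot: [3.14, -0.44, -0.214]
force: [-0.5, -0.3, -1.4]
gripper_width: 0.565
grasp_force: 65.0
```

```bash
python3 - <<'E'
from h import *
from plant import *
o=observe();print(o['position'],o['force'],o['gripper_width'],o['grasp_force'])
W=np.array([.62688,-.15859,.18566]);Qw=R.from_euler('xyz',[-3.14055,.00101,.46658])
# view pose: 190 mm back from the pile along tool x
for d in(-.19,): plan(W+Qw.apply([d,0,0])+[0,0,.05],frame([np.cos(.4666),np.sin(.4666),0],[0,0,1]),15)
E
```

```text
[0.48289197 0.12746105 0.21101666] [-0.53282026 -0.25566552 -1.38902344] 0.565060209750673 64.97933149337769
rows 15 v [-0.134, 0.833, -0.067] w [0.0016, -0.0045, -0.0071] mm [-60.4 375.  -30.1] deg [  8.66 -24.17 -38.35]
```

Call:
jog_arm --pt "-0.134 0.833 -0.067 0.0016 -0.0045 -0.0071 1" --pt "-0.134 0.833 -0.067 0.0016 -0.0045 -0.0071 1" --pt "-0.134 0.833 -0.067 0.0016 -0.0045 -0.0071 1" --pt "-0.134 0.833 -0.067 0.0016 -0.0045 -0.0071 1" --pt "-0.134 0.833 -0.067 0.0016 -0.0045 -0.0071 1"

```text
clock: 16.75
position: [0.4448, 0.0058, 0.2156]
eef_rot: [3.106, -0.293, 0.025]
force: [0.0, -0.2, -1.3]
gripper_width: 0.566
grasp_force: 64.9
```

Call:
jog_arm --pt "-0.134 0.833 -0.067 0.0016 -0.0045 -0.0071 1" --pt "-0.134 0.833 -0.067 0.0016 -0.0045 -0.0071 1" --pt "-0.134 0.833 -0.067 0.0016 -0.0045 -0.0071 1" --pt "-0.134 0.833 -0.067 0.0016 -0.0045 -0.0071 1" --pt "-0.134 0.833 -0.067 0.0016 -0.0045 -0.0071 1"

```text
clock: 17.17
position: [0.4361, -0.1208, 0.2253]
eef_rot: [3.108, -0.144, 0.247]
force: [0.4, 0.8, -0.9]
gripper_width: 0.57
grasp_force: 64.9
```

Call:
jog_arm --pt "-0.134 0.833 -0.067 0.0016 -0.0045 -0.0071 1" --pt "-0.134 0.833 -0.067 0.0016 -0.0045 -0.0071 1" --pt "-0.134 0.833 -0.067 0.0016 -0.0045 -0.0071 1" --pt "-0.134 0.833 -0.067 0.0016 -0.0045 -0.0071 1" --pt "-0.134 0.833 -0.067 0.0016 -0.0045 -0.0071 1"

```text
clock: 17.58
position: [0.4573, -0.2454, 0.2361]
eef_rot: [-3.14, 0.002, 0.468]
force: [0.4, 1.1, -0.9]
gripper_width: 0.568
grasp_force: 64.9
```

Call:
jog_arm --pt "0 0 0 0 0 0 1" --pt "0 0 0 0 0 0 1" --pt "0 0 0 0 0 0 1" --pt "0 0 0 0 0 0 1" --pt "0 0 0 0 0 0 1"

```text
clock: 18.0
position: [0.4572, -0.243, 0.2372]
eef_rot: [3.142, -0.0, 0.467]
force: [1.5, -0.1, -1.3]
gripper_width: 0.566
grasp_force: 64.9
```

```bash
python3 - <<'E'
from h import *
from plant import *
g=grab_frame('wrist');pickle.dump(g,open('w7.pkl','wb'));im=g['frame'];m=wood(im);G=im.astype(int).sum(2)
P,Q=pose();o=observe();print(P,o['eef_rot']);t=lambda p:(Q.inv().apply(p-P)*1e3).round(1)
W=np.array([.62688,-.15859,.18566]);Qw=R.from_euler('xyz',[-3.14055,.00101,.46658])
print('A heel inner in tool',t(W+Qw.apply([.0273,-.0002,.1077])),'mid line',t(W+Qw.apply([-.0365,-.0008,.1077])))
for r in range(190,420,20):
    c=np.flatnonzero(m[r,200:450])+200
    if len(c)>20: print(r,c[0],c[-1],[t(onplane(g,c[k]+s,r,(0,0,P[2]-.0057),fish=True)).tolist() for k,s in((0,-.5),(-1,.5))])
print(G[200:300:2,320].tolist())
E
```

```text
[ 0.45724298 -0.24307837  0.23730509] [ 3.14127212e+00 -2.81759351e-04  4.66947254e-01]
A heel inner in tool [216.7   0.6 159.4] mid line [ 1.529e+02 -1.000e-01  1.594e+02]
190 249 390 [[57.6, -25.8, 5.7], [57.6, 23.7, 5.7]]
210 250 389 [[50.5, -25.8, 5.7], [50.4, 23.6, 5.7]]
230 251 388 [[43.1, -25.8, 5.7], [43.1, 23.7, 5.7]]
250 253 387 [[35.5, -25.5, 5.7], [35.5, 23.7, 5.7]]
270 254 386 [[27.6, -25.6, 5.7], [27.6, 23.8, 5.7]]
290 255 384 [[19.4, -25.8, 5.7], [19.4, 23.6, 5.7]]
310 256 383 [[10.7, -26.0, 5.7], [10.7, 23.8, 5.7]]
330 259 380 [[1.5, -25.5, 5.7], [1.5, 23.3, 5.7]]
350 261 379 [[-8.3, -25.5, 5.7], [-8.3, 23.6, 5.7]]
370 263 377 [[-18.8, -25.5, 5.7], [-18.9, 23.6, 5.7]]
390 264 375 [[-30.3, -25.9, 5.7], [-30.4, 23.7, 5.7]]
410 261 379 [[-43.1, -28.4, 5.7], [-43.1, 26.6, 5.7]]
[281, 307, 310, 311, 311, 308, 310, 311, 310, 311, 310, 308, 313, 311, 312, 308, 311, 312, 309, 314, 312, 313, 313, 312, 313, 315, 314, 314, 314, 313, 315, 314, 314, 315, 316, 315, 314, 316, 316, 317, 316, 317, 317, 317, 316, 318, 318, 316, 317, 318]
```

```bash
python3 - <<'E'
from h import *
g=pickle.load(open('w7.pkl','rb'));im=g['frame'];m=wood(im);G=im.astype(int).sum(2)
P,Q=pose();t=lambda p:(Q.inv().apply(p-P)*1e3).round(1)
print(G[100:206,320].tolist());print([(r,np.flatnonzero(m[r,200:450])[[0,-1]]+200) for r in range(150,200,4) if m[r,200:450].sum()>255*20])
for r in range(150,200,5):print(r,t(onplane(g,320,r,(0,0,P[2]-.0057),fish=True))[0],end=' ')
E
```

```text
[338, 338, 329, 325, 320, 317, 317, 315, 313, 312, 291, 237, 185, 229, 299, 317, 319, 317, 318, 320, 318, 321, 318, 318, 320, 320, 320, 320, 318, 318, 320, 318, 320, 320, 330, 389, 477, 501, 503, 505, 503, 503, 503, 504, 504, 505, 504, 502, 504, 502, 502, 503, 501, 501, 501, 501, 500, 500, 500, 494, 421, 260, 199, 198, 194, 194, 207, 248, 279, 283, 280, 279, 278, 276, 275, 275, 277, 277, 274, 277, 276, 277, 279, 277, 279, 277, 276, 274, 276, 276, 277, 279, 279, 274, 274, 277, 278, 276, 277, 279, 281, 289, 307, 309, 310, 309]
[(162, array([260, 380])), (166, array([252, 386])), (170, array([248, 390])), (174, array([248, 391])), (178, array([249, 391])), (182, array([249, 390])), (186, array([249, 390])), (190, array([249, 390])), (194, array([249, 390])), (198, array([250, 390]))]
150 71.2 155 69.5 160 67.8 165 66.1 170 64.4 175 62.6 180 60.9 185 59.2 190 57.4 195 55.6
```

Call:
jog_arm --pt "0.487 0.003 0.407 0 0 0 1" --pt "0.487 0.003 0.407 0 0 0 1" --pt "0.487 0.003 0.407 0 0 0 1" --pt "0.487 0.003 0.407 0 0 0 1" --pt "0.487 0.003 0.407 0 0 0 1"

```text
clock: 18.47
position: [0.5237, -0.2101, 0.175]
eef_rot: [-3.141, 0.0, 0.467]
force: [-0.5, 0.2, -1.0]
gripper_width: 0.564
grasp_force: 64.9
```

Call:
jog_arm --pt "0.487 0.003 0.407 0 0 0 1" --pt "0.487 0.003 0.407 0 0 0 1" --pt "0.487 0.003 0.407 0 0 0 1" --pt "0.487 0.003 0.407 0 0 0 1" --pt "0.487 0.003 0.407 0 0 0 1"

```text
clock: 18.88
position: [0.5891, -0.1774, 0.1138]
eef_rot: [-3.141, 0.0, 0.467]
force: [-0.1, -0.1, -1.2]
gripper_width: 0.571
grasp_force: 64.9
```

Call:
jog_arm --pt "0 0 0 0 0 0 1" --pt "0 0 0 0 0 0 1" --pt "0 0 0 0 0 0 1" --pt "0 0 0 0 0 0 1" --pt "0 0 0 0 0 0 1"

```text
clock: 19.3
position: [0.5882, -0.179, 0.1158]
eef_rot: [3.141, -0.001, 0.466]
force: [0.1, 0.4, -1.1]
gripper_width: 0.57
grasp_force: 64.8
```

```bash
python3 - <<'E'
from h import *
from plant import *
g=grab_frame('wrist');pickle.dump(g,open('w8.pkl','wb'));im=g['frame'];m=wood(im);G=im.astype(int).sum(2)
P,Q=pose();t=lambda p:(Q.inv().apply(p-P)*1e3).round(1)
P0=np.array([.45724,-.24308,.23731]);print(P,(Q.inv().apply(P-P0)*1e3).round(1),observe()['eef_rot'])
W=np.array([.62688,-.15859,.18566]);Qw=R.from_euler('xyz',[-3.14055,.00101,.46658])
print('A inner',t(W+Qw.apply([.0273,-.0002,.1077])))
print('A heel inner top predicted px',proj(g,W+Qw.apply([.0273,-.0002,.1077]),True))
print(G[90:200,320].tolist())
print('rows->x at A heel top z.078',[(r,t(onplane(g,320,r,(0,0,.078),fish=True))[0]) for r in range(100,200,10)])
print('rows->x at B seat',[(r,t(onplane(g,320,r,(0,0,P[2]-.0057),fish=True))[0]) for r in range(140,200,10)])
cv2.imwrite('pics/w8.png',im[60:300,180:460,::-1])
E
```

```text
[ 0.58815135 -0.17900218  0.1157421 ] [145.7   1.5 121.6] [ 3.14081245e+00 -5.44374665e-04  4.66188056e-01]
A inner [70.9 -1.2 37.8]
A heel inner top predicted px (np.float64(319.15972983938843), np.float64(145.65050016988127))
[297, 298, 294, 294, 294, 292, 294, 293, 296, 298, 298, 297, 298, 299, 301, 305, 310, 313, 315, 312, 309, 307, 306, 305, 299, 299, 300, 300, 308, 311, 319, 320, 324, 326, 331, 334, 333, 329, 332, 326, 328, 328, 327, 327, 327, 322, 316, 314, 312, 313, 314, 318, 317, 315, 316, 293, 247, 196, 173, 176, 181, 180, 181, 181, 178, 178, 177, 175, 178, 177, 183, 189, 200, 204, 202, 199, 212, 252, 286, 288, 288, 287, 284, 285, 285, 283, 285, 285, 286, 286, 288, 285, 284, 285, 286, 287, 285, 284, 285, 285, 285, 285, 285, 284, 282, 285, 283, 285, 285, 289]
rows->x at A heel top z.078 [(100, np.float64(90.5)), (110, np.float64(86.2)), (120, np.float64(81.9)), (130, np.float64(77.6)), (140, np.float64(73.4)), (150, np.float64(69.1)), (160, np.float64(64.8)), (170, np.float64(60.5)), (180, np.float64(56.1)), (190, np.float64(51.7))]
rows->x at B seat [(140, np.float64(74.7)), (150, np.float64(71.3)), (160, np.float64(67.8)), (170, np.float64(64.4)), (180, np.float64(60.9)), (190, np.float64(57.4))]
```

View pics/w8.png

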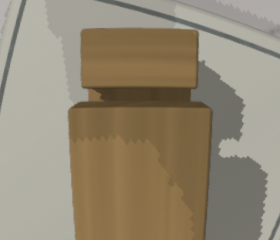

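The crop shows A's heel at columns 81 to 198 and B's plain end at 69 to 211, both centred near 140 and parallel, with a small gap. I'll lower B.

Call:
jog_arm --pt "0.05 -0.02 0.2 0 0 0 1" --pt "0 0 0.2 0 0 0 1" --pt "0 0 0.2 0 0 0 1" --pt "0 0 0.2 0 0 0 1" --pt "0 0 0.15 0 0 0 1"

```text
clock: 19.77
position: [0.589, -0.1774, 0.0855]
eef_rot: [-3.141, 0.001, 0.467]
force: [0.2, 0.2, -1.4]
gripper_width: 0.566
grasp_force: 64.8
```

Call:
jog_arm --pt "0 0 0.03 0 0 0 1" --pt "0 0 0 0 0 0 1" --pt "0 0 0 0 0 0 1" --pt "0 0 0 0 0 0 1" --pt "0 0 0 0 0 0 1"

```text
clock: 20.18
position: [0.5895, -0.1776, 0.0861]
eef_rot: [3.141, -0.0, 0.467]
force: [-0.7, 0.1, -1.9]
gripper_width: 0.566
grasp_force: 64.8
```

Call:
jog_arm --pt "0 0 0.03 0 0 0 1" --pt "0 0 0 0 0 0 1" --pt "0 0 0 0 0 0 1" --pt "0 0 0 0 0 0 1" --pt "0 0 0 0 0 0 1"

```text
clock: 20.6
position: [0.5893, -0.1775, 0.0849]
eef_rot: [3.141, -0.0, 0.467]
force: [0.4, 0.2, -1.4]
gripper_width: 0.567
grasp_force: 64.8
```

Call:
jog_arm --pt "0 0 0.03 0 0 0 1" --pt "0 0 0 0 0 0 1" --pt "0 0 0 0 0 0 1" --pt "0 0 0 0 0 0 1" --pt "0 0 0 0 0 0 1"

```text
clock: 21.02
position: [0.5893, -0.1775, 0.0839]
eef_rot: [3.142, -0.0, 0.467]
force: [-0.5, 0.1, -1.6]
gripper_width: 0.565
grasp_force: 64.9
```

Call:
jog_arm --pt "0 0 0.03 0 0 0 1" --pt "0 0 0 0 0 0 1" --pt "0 0 0 0 0 0 1" --pt "0 0 0 0 0 0 1" --pt "0 0 0 0 0 0 1"

```text
clock: 21.43
position: [0.5895, -0.1775, 0.0834]
eef_rot: [3.141, -0.0, 0.467]
force: [-1.5, 2.2, 5.9]
gripper_width: 0.565
grasp_force: 65.6
```

Contact came at the expected height again. I'll release, lift and check.

Call:
jog_arm --pt "0 0 0 0 0 0 0" --pt "0 0 0 0 0 0 0" --pt "0 0 0 0 0 0 0" --pt "0 0 0 0 0 0 0" --pt "0 0 0 0 0 0 0"

```text
clock: 21.85
position: [0.5893, -0.1775, 0.0829]
eef_rot: [3.142, -0.0, 0.467]
force: [0.3, 0.8, -0.2]
gripper_width: 1.001
grasp_force: 0.0
```

Call:
jog_arm --pt "0 0 0 0 0 0 0" --pt "0 0 -0.3 0 0 0 0" --pt "0 0 -0.8 0 0 0 0" --pt "0 0 -0.9 0 0 0 0" --pt "0 0 -0.9 0 0 0 0"

```text
clock: 22.27
position: [0.5891, -0.1774, 0.1716]
eef_rot: [-3.141, 0.0, 0.467]
force: [0.8, 0.0, -0.2]
gripper_width: 1.003
grasp_force: 0.0
```

Call:
jog_arm --pt "0 0 -0.8 0 0 0 0" --pt "0 0 -0.5 0 0 0 0" --pt "0 0 0 0 0 0 0" --pt "0 0 0 0 0 0 0" --pt "0 0 0 0 0 0 0"

```text
clock: 22.68
position: [0.5891, -0.1774, 0.2084]
eef_rot: [-3.141, 0.001, 0.467]
force: [-0.1, -0.7, 0.0]
gripper_width: 0.998
grasp_force: 0.0
```

```bash
python3 - <<'E'
from h import *
from plant import *
g=grab_frame('wrist');im=g['frame'];m=wood(im);G=im.astype(int).sum(2)
P,Q=pose();t=lambda p:(Q.inv().apply(p-P)*1e3).round(1)
k=cv2.morphologyEx(m,cv2.MORPH_OPEN,np.ones((5,5)))
print(P,observe()['gripper_width'])
for r in range(80,420,16):
    c=np.flatnonzero(m[r,220:430])+220
    if len(c)>20: print(r,c[0],c[-1],[t(onplane(g,(c[0]+c[-1])/2,r,(0,0,z),fish=True))[:2].tolist()+[round(1e3*np.linalg.norm(onplane(g,c[0]-.5,r,(0,0,z),fish=True)-onplane(g,c[-1]+.5,r,(0,0,z),fish=True)),1)] for z in(.078,.1)])
cv2.imwrite('pics/w9.png',im[:,:,::-1][60:420,120:520])
E
```

```text
[ 0.58896186 -0.17737457  0.20810099] 1.0010522184012716
112 284 358 [[88.6, 0.1, np.float64(49.9)], [87.9, -0.0, np.float64(45.5)]]
128 284 358 [[77.8, 0.1, np.float64(50.1)], [78.0, -0.0, np.float64(45.7)]]
144 287 354 [[67.0, -0.3, np.float64(45.6)], [68.1, -0.3, np.float64(41.6)]]
160 284 356 [[56.1, -0.6, np.float64(49.3)], [58.2, -0.6, np.float64(45.0)]]
176 284 356 [[45.1, -0.6, np.float64(49.7)], [48.2, -0.7, np.float64(45.4)]]
192 285 356 [[34.0, -0.3, np.float64(49.5)], [38.0, -0.3, np.float64(45.2)]]
208 285 355 [[22.7, -0.6, np.float64(49.3)], [27.7, -0.7, np.float64(45.0)]]
224 286 355 [[11.2, -0.3, np.float64(49.2)], [17.2, -0.3, np.float64(44.9)]]
240 286 355 [[-0.6, -0.3, np.float64(49.9)], [6.5, -0.3, np.float64(45.5)]]
256 286 354 [[-12.7, -0.6, np.float64(49.9)], [-4.6, -0.7, np.float64(45.5)]]
272 287 353 [[-25.2, -0.6, np.float64(49.2)], [-16.0, -0.7, np.float64(44.9)]]
288 285 356 [[-38.1, -0.3, np.float64(53.9)], [-27.8, -0.3, np.float64(49.1)]]
304 285 355 [[-51.6, -0.7, np.float64(54.2)], [-40.1, -0.7, np.float64(49.4)]]
```

View pics/w9.png

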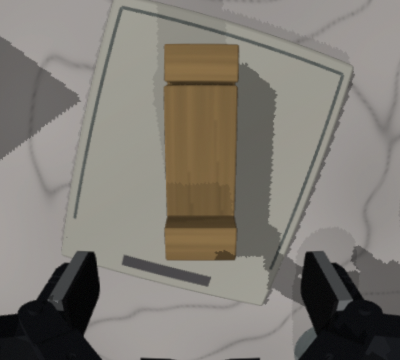

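The pile is level and in line: A's heel is at crop rows 45 to 82, B's plain end is close up to it, B's heel is at rows 220 to 258, and the gripper is clear. I'll hand it in.

```bash
python3 -c "
from plant import *
print(sign_off())"
```

```text
the job is handed in; nothing more can be done
None
```

Both rests from the rack are stacked on the board rest, heels alternating, level and in line, with gaps of about 6 mm below and 3 mm above; the job was handed in at about 23 s with the gripper clear, and the arm came near nothing else.

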